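# Third hand at the whistle rack

## Task

Set the notched rail, notches up, on the base of the display rack, evenly between the two end cheeks, and ease it back - no ramming - until its back lies flush, end to end, against the ledger along the rear of the rack. I will be driving the screws from behind, so be my third hand: keep pushing the rail against the ledger with a steady 10 newtons or so and finish like that, still pushing, not letting go. Leave the plain strip and everything else on the stall where it lies.

Things in the scene. Friction and masses are not known exactly. Their poses are not given: they have to be found in the camera images.
- rack: Half-built larch display rack, screwed down. Origin: centre of its underside; x to its rear (away from the robot, turned up to 0.35 rad), y to its left, z up. Base 160 (x) by 230 (y), 16 mm thick. On its left and right edges stand full-depth end cheeks 15 mm thick, tops 52 mm above the stall, leaving a clear bay y -100 to +100 mm, open above and towards the robot.
- ledger: The fence: fixed bar along the rack's rear edge, between the cheeks, 18 mm thick (x), 200 mm long (y), 32 mm high, standing on the base (top 48 mm above the stall). Origin: centre of its underside; axes as the rack's. Its flat front face is at -9 mm in its own x, +62 mm in the rack's. Two started screws stick out behind it.
- seat (a point): Where the rail's origin belongs: on top of the base (16 mm above the stall), midway between the cheeks, 11 mm in front of the ledger's front face; +51 mm in the rack's x. Axes as the rack's.
- rail: Notched rail: loose larch bar 176 mm long (x), 22 thick (y), 42 high (z), about 100 g; four notches in its top, 20 mm wide, 10 deep, at x = -60, -20, 20, 60 mm (full height at its middle). Both long faces are flat and alike; either may be the back. Origin: centre of its underside. Drags on the base with 1 to 2 N. Starts notches up on the stall, left or right, the rack on the other side.
- lip: Plain strip without notches, 198 (x) by 12 (y) by 20 mm high, for a later job; leave it. Lies about 90 mm nearer the robot than the rail, roughly parallel to it. Origin: centre of its underside.
- charm: Pewter whistle charm, 45 by 25 by 9 mm, lying about 85 mm beyond the rail. Origin: on the underside, near its middle. Leave it.
- horse_a: Terracotta horse whistle, 110 long by 40 by 88 mm high, standing about 160 mm beyond the rail, past the charm. Origin: between its feet. Leave it.
- horse_b: A second terracotta horse whistle of the same size, standing behind the rack. Leave it.
- spool: Turned linden spool, 44 mm diameter, 60 mm high, standing to the right. Origin: centre of its underside. Leave it.
- screwdriver: Screwdriver, 180 mm long, lying behind the rack. Leave it.
- recorder: Varnished sycamore recorder, 330 mm long, 30 mm thick, lying at the far left of the work area, pointing roughly away from the robot. Origin: underside of its middle. Leave it.
Things that resemble listed ones, but are neither listed nor needed, are in the scene too. What is shaped like the rail but green or grey is not meant.

How it is judged:
By the outcome, as a careful person would: the job done as asked, in the order asked, and still so for the second after the job is handed in, while the arm keeps its last pose, push and grip.
It also fails if it takes over 64 s, if anything falls off the work surface, if the arm or the gripper's body presses on something with over 40 N, if the wrist force passes 120 N, or if a joint passes its speed limit or range.

## Robot

A 6-joint arm with a two-finger parallel gripper is mounted at the origin on the work surface. World frame = base frame: x ahead of the robot, y to its left, z up, the work surface at z = 0. Lengths are in mm, angles in rad, forces in N, time in s.
With the tool pointing down it reaches from about 350 to 975 mm from the base axis. Payload 7.1 kg.
Tool frame: the origin (TCP) lies midway between the tips of the shut fingers; the grasp point (between the pads) lies 19 mm behind it (ctrl.grip_depth is the distance from the TCP to the grasp point, in mm); z points along the fingers, y is the line along which they close (so a half turn about z gives the same grasp; the last joint's range is limited). The gripper opens to 88 mm and grips with 3 to 60 N. Pads are 20 mm wide; open, the fingers measure 115 mm over their backs; the gripper's body (75 mm by 178 mm) begins 61 mm behind the grasp point.
Start: joints at [1.286, 0.423, 1.63, -0, 1.089, -0.019], TCP at [164.144, 603.043, 222.675] pointing down, gripper open.
Joint ranges: [-3, 3], [-0.9, 2.11], [0.09, 2.58], [-1.31, 4.45], [0.11, 2.69], [-2.54, 2.54]. Speed limits (rad/s): [2.39, 2.39, 3.01, 3.14, 3.14, 3.14].

## Interface

Orientations are given as a rotation vector (axis times angle).
In Python, from workcell import ctrl, cams gives the robot as it stands.
- The arm moves only by the tool move_arm, never from a script. Its argument "steps" is a list of rows, each a list of 3 entries, a list of its own where there are three numbers: the shift along the tool's x, y, z in units of 25 mm (1.0 is 25 mm), then the turn about the tool's z in units of 5 degrees (1.0 is 5 degrees), then the closure, from 0 (fully open) to 1 (shut). A call has 1 to 20 rows; each row shifts and turns the commanded pose from where the row before left it, along the tool's axes as they then stand; what a row does not reach is not made up. A row lasts 1/12 s, in which the tool goes at most 41.7 mm and 7.16 degrees, less where a joint would pass 70% of its speed; a pose out of reach is approached as far as the arm can. A call is refused whole if a number of a shift passes 1 or a number of a turn 1, either way. A call with a gripper value outside its range is refused whole. The fingers move at their own pace and stop on an object; the grip force is fixed at half the most. Time passes only in rows, so rows that do not move let the fingers close. It gives the time, the measured TCP pose, the force, the opening and the grip force at its end, in the units of the state.
- ctrl.get_obs(): the state, without advancing time (a new reading comes with each control period).
- cams.get_image(name): name is "scene" or "top" or "wrist"; returns a dict with "image" (480x640x3 uint8, red, green, blue), "camera_matrix" (3x3 intrinsics, pixels), "xyz" and "rotation" of the camera in the world; the wrist camera has in their place "mount" (4x4, takes a point from camera to tool coordinates, whose origin is the TCP and whose axes are the flange's). Camera axes: x right, y down, z forward; pixel columns grow to the right and rows downward; lengths in mm; the calibration is good to about 2 mm. The wrist camera is an equidistant fisheye: a pixel r from the principal point sees the ray r / f radians off the axis. A picture is of the moment at which its call begins: read the wrist's pose just before it. There is no depth.
- ctrl.close_job(): hands the job in; it is judged then, once.
Trained networks look in the newest picture that a camera, given by its name, has taken for a name from the list of things; names that differ only in an ending like _2 or _b are one class to them, and where a whole thing is asked for, a point or a joint stands for the part that bears it (a point fixed in the world has none). Each returns a list of dicts, best first, with "p" (0 to 1); they miss things now and then, are a little off and sometimes report something else, mostly with a low value. They report only what shows in the picture. A call takes as long as a camera call. They do not tell look-alikes from the thing itself.
- cams.boxes_of(camera, thing): "rect" ([centre column, centre row, width, height] in pixels, round what is visible of it).
- cams.cut_out(camera, thing): "pixels" (480x640 bool, what is visible of it) and "rect" ([centre column, centre row, width, height] in pixels, round what is visible of it).
The state is a dict: "t": time; "qpos": joint angles; "qvel": joint speeds; "joint_torque": joint torques, N m; "ee_pos": TCP position; "orientation": TCP orientation; "ft_force": force on the tool from outside, world axes, zero at the start; "moment": the same for the moment, N m; "width": finger opening in mm; "grasp_force": force on a finger pad.
Only numpy, scipy, OpenCV 4.12 (cv2) and the standard library are available. Lean on these libraries where they do the work, as an engineer would, in place of code of your own. Each camera call takes 0.05 s, during which the arm holds its last target. There are 200 camera calls.

## Working session

There is one attempt and no reset: what is moved stays moved. The work goes in short steps, Python scripts to look and compute and a tool call to move; the robot and the scene stay as the last step left them, time stands still between calls to the robot, and variables do not carry over. Pictures are saved under pics/ and viewed, at most 11 in all, crops included, and the job is handed in when it is done.

Besides the shell and the picture viewer there is one more tool, called after ">>>" by a JSON object that holds its "fn" and its "kwargs". move_arm: Moves the arm, as the interface text tells. Its arguments: {"type":"object","properties":{"steps":{"type":"array"}},"required":["steps"]}

```bash
ls; mkdir -p pics
python3 - <<'E'
from workcell import ctrl,cams
import cv2
for n in("top","scene"):
    d=cams.get_image(n); cv2.imwrite(f"pics/{n}0.png",d["image"][:,:,::-1]); print(n,d["camera_matrix"],d["xyz"],d["rotation"])
print(ctrl.get_obs())
E
```

```text
pics
top [[472.19693404   0.         316.41460855]
 [  0.         472.19693404 245.00100804]
 [  0.           0.           1.        ]] [ 366.04281152   -2.51709757 1012.37139185] [-2.11740235  2.13155848 -0.18777967]
scene [[475.50207783   0.         313.38120084]
 [  0.         475.50207783 240.24454658]
 [  0.           0.           1.        ]] [1036.63633052 -492.67547352  843.66060104] [-2.2423858  -0.94664592  0.35594525]
{'t': 0.1, 'qpos': array([ 1.28601205e+00,  4.23739066e-01,  1.63056760e+00,  2.24694750e-05,
        1.08860098e+00, -1.89505841e-02]), 'qvel': array([-0.00136429, -0.00195379, -0.00117674, -0.00142964,  0.00163198,
        0.00082591]), 'joint_torque': array([-4.65758894e-04, -5.45615137e+01, -2.74326307e+01,  6.44272752e-02,
        1.88023865e-02,  7.86480854e-06]), 'ee_pos': array([164.00158376, 602.60503767, 222.0133268 ]), 'orientation': array([-4.16329323e-01, -3.11366290e+00,  2.03693231e-03]), 'ft_force': array([ 0.14510887, -0.47305112,  0.10671014]), 'moment': array([0.02017111, 0.01326142, 0.0222896 ]), 'grasp_force': 0.0, 'width': 87.86409063613088}
```

View pics/top0.png

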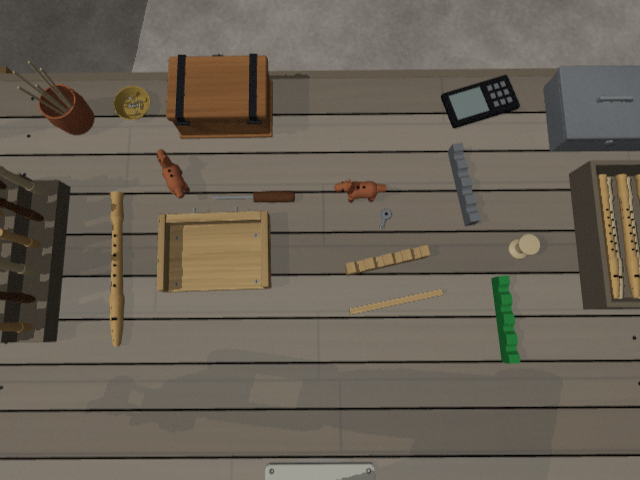

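View pics/scene0.png

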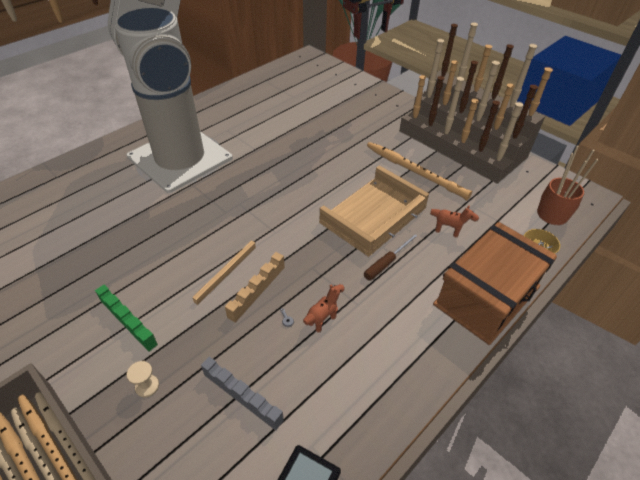

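Top view shows the candidates. The larch notched rail is at (388,260). The look-alikes are the green bar at (506,320), the grey bar at (464,184) and the plain lip at (397,301). By the description I choose (388,260). The rack is at (214,252), open towards the robot, with the ledger at its top edge. Next I fit the models to both views.

```bash
cat > h.py <<'E'
import numpy as np, cv2
from workcell import ctrl,cams
from scipy.optimize import minimize
from scipy.spatial.transform import Rotation as R
def box(x0,x1,y0,y1,z0,z1): return np.array([[x,y,z] for x in(x0,x1) for y in(y0,y1) for z in(z0,z1)],float)
RAIL=[box(-88,88,-11,11,0,32)]+[box(a,b,-11,11,32,42) for a,b in((-88,-70),(-50,-30),(-10,10),(30,50),(70,88))]
RACK=[box(-80,80,-115,115,0,16),box(-80,80,100,115,0,52),box(-80,80,-115,-100,0,52),box(62,80,-100,100,16,48)]
def cam(n):
    d=cams.get_image(n)
    if n!="wrist": d["Rm"]=R.from_rotvec(np.ravel(d["rotation"])).as_matrix() if np.size(d["rotation"])==3 else np.array(d["rotation"]); d["fe"]=False
    return d
def wcam():
    o=ctrl.get_obs(); d=cams.get_image("wrist"); m=np.array(d["mount"])
    T=np.eye(4);T[:3,:3]=R.from_rotvec(o["orientation"]).as_matrix();T[:3,3]=o["ee_pos"];T=T@m
    d["Rm"]=T[:3,:3];d["xyz"]=T[:3,3];d["fe"]=True
    return d
def proj(d,P):
    c=(P-np.array(d["xyz"]))@d["Rm"];K=np.array(d["camera_matrix"])
    if d["fe"]:
        r=np.linalg.norm(c[:,:2],axis=1);th=np.arctan2(r,c[:,2]);u=c[:,:2]/np.maximum(r,1e-9)[:,None]*th[:,None]
    else: u=c[:,:2]/c[:,2:]
    return u*[K[0,0],K[1,1]]+K[:2,2]
def place(P,p,z): 
    c,s=np.cos(p[2]),np.sin(p[2]); return np.c_[P[:,0]*c-P[:,1]*s+p[0],P[:,0]*s+P[:,1]*c+p[1],P[:,2]+z]
def render(d,M,p,z,S=4):
    m=np.zeros((480*S,640*S),np.uint8)
    for b in M: cv2.fillConvexPoly(m,cv2.convexHull(np.round((proj(d,place(b,p,z))+.5)*S*16).astype(np.int32)),1,shift=4)
    return m>0
def fit(views,M,p0,z=0,S=4):
    big=[np.kron(k,np.ones((S,S),bool)) for _,k in views]
    def f(q):
        p=q*[10,10,.05]+p0; r=0
        for (d,_),k in zip(views,big): m=render(d,M,p,z,S); r+=1-(m&k).sum()/max(1,(m|k).sum())
        return r
    q=minimize(f,np.zeros(3),method="Nelder-Mead",options=dict(initial_simplex=[[0,0,0],[1,0,0],[0,1,0],[0,0,1]],xatol=.01,fatol=1e-4,maxiter=120))
    return q.x*[10,10,.05]+p0,q.fun
def ray0(d,px,z):
    K=np.array(d["camera_matrix"]);v=d["Rm"]@np.array([(px[0]-K[0,2])/K[0,0],(px[1]-K[1,2])/K[1,1],1]);return np.array(d["xyz"])+v*(z-d["xyz"][2])/v[2]
E
python3 - <<'E'
from h import *
T=cam("top");S=cam("scene")
hint={"rail":((388,260),(256,285)),"rack":((214,252),(374,210))}
for th,M in(("rail",RAIL),("rack",RACK)):
    V=[]
    for d,n,h in zip((T,S),("top","scene"),hint[th]):
        L=cams.cut_out(n,th); print(th,n,[(round(l["p"],2),np.round(l["rect"]).astype(int).tolist()) for l in L])
        L=[l for l in L if np.hypot(l["rect"][0]-h[0],l["rect"][1]-h[1])<20]
        if L: V.append((d,L[0]["pixels"]))
    p0=ray0(T,hint[th][0],20);p0=np.array([p0[0],p0[1],-1.4 if th=="rail" else 0.])
    for v in(V,V[:1],V[1:]): print(th,*fit(v,M,p0))
E
```

```text
rail top [(0.82, [389, 262, 88, 36]), (0.77, [466, 187, 31, 75]), (0.55, [506, 321, 29, 88])]
rail scene [(0.77, [128, 319, 59, 67]), (0.61, [252, 289, 59, 70]), (0.6, [245, 393, 82, 71])]
rail [ 513.26821759 -144.38518909   -1.34621419] 0.17767307323336734
rail [ 512.69304375 -146.97721179   -1.35048584] 0.08627116838853977
rail [ 514.6616652  -144.51498395   -1.34734827] 0.046110275245596966
rack top [(0.72, [214, 249, 113, 86])]
rack scene [(0.65, [374, 212, 110, 90])]
rack [5.34572488e+02 2.16943119e+02 2.40818785e-02] 0.051143112441978666
rack [5.33569791e+02 2.16662877e+02 2.84732174e-02] 0.017094017094017144
rack [5.36411053e+02 2.16958013e+02 2.45120028e-02] 0.02084594254853578
```

>>> {"fn": "move_arm", "kwargs": {"steps": [[[0, 0, 0], 1, 0], [[0, 0, 0], 1, 0], [[0, 0, 0], 1, 0], [[0, 0, 0], 1, 0], [[0, 0, 0], 1, 0], [[0, 0, 0], 1, 0], [[0, 0, 0], 1, 0], [[0, 0, 0], 1, 0], [[0, 0, 0], 1, 0], [[0, 0, 0], 1, 0], [[0, 0, 0], 1, 0], [[0, 0, 0], 1, 0], [[0, 0, 0], 0.4, 0], [[-0.98, 0.21, 0], 0, 0], [[-0.98, 0.21, 0], 0, 0], [[-0.98, 0.21, 0], 0, 0], [[-0.98, 0.21, 0], 0, 0], [[-0.98, 0.21, 0], 0, 0], [[-0.98, 0.21, 0], 0, 0], [[-0.98, 0.21, 0], 0, 0]]}}

```text
t: 2.07
ee_pos: [238.2, 442.8, 222.8]
orientation: [-1.96, -2.455, -0.0]
ft_force: [0.7, 0.7, -0.0]
width: 88.3
grasp_force: 0.0
```

>>> {"fn": "move_arm", "kwargs": {"steps": [[[-0.98, 0.21, 0], 0, 0], [[-0.98, 0.21, 0], 0, 0], [[-0.98, 0.21, 0], 0, 0], [[-0.98, 0.21, 0], 0, 0], [[-0.98, 0.21, 0], 0, 0], [[-0.98, 0.21, 0], 0, 0], [[-0.98, 0.21, 0], 0, 0], [[-0.98, 0.21, 0], 0, 0], [[-0.98, 0.21, 0], 0, 0], [[-0.98, 0.21, 0], 0, 0], [[-0.98, 0.21, 0], 0, 0], [[-0.98, 0.21, 0], 0, 0], [[-0.98, 0.21, 0], 0, 0], [[-0.98, 0.21, 0], 0, 0], [[-0.98, 0.21, 0], 0, 0], [[-0.98, 0.21, 0], 0, 0], [[-0.98, 0.21, 0], 0, 0], [[-0.98, 0.21, 0], 0, 0], [[-0.98, 0.21, 0], 0, 0], [[-0.98, 0.21, 0], 0, 0]]}}

```text
t: 3.73
ee_pos: [449.0, -12.0, 222.9]
orientation: [1.961, 2.454, 0.0]
ft_force: [1.1, 0.2, -0.5]
width: 87.3
grasp_force: 0.0
```

>>> {"fn": "move_arm", "kwargs": {"steps": [[[-0.98, 0.21, 0], 0, 0], [[-0.98, 0.21, 0], 0, 0], [[-0.98, 0.21, 0], 0, 0], [[-0.98, 0.21, 0], 0, 0], [[-0.98, 0.21, 0], 0, 0], [[-0.98, 0.21, 0], 0, 0], [[0, 0, 0], 0, 0], [[0, 0, 0], 0, 0], [[0, 0, 0], 0, 0]]}}

```text
t: 4.48
ee_pos: [511.3, -146.8, 222.5]
orientation: [-1.961, -2.454, 0.0]
ft_force: [-0.2, -0.2, 0.3]
width: 87.6
grasp_force: 0.0
```

```bash
cat >> h.py <<'E'
def wfit(th,M,p0,z=0,name=None,near=True):
    d=wcam(); L=cams.cut_out("wrist",th); c=proj(d,np.array([[p0[0],p0[1],z+20.]]))[0]
    print([(round(l["p"],2),np.round(l["rect"]).astype(int).tolist()) for l in L],c)
    if name: cv2.imwrite(f"pics/{name}.png",d["image"][:,:,::-1])
    L=sorted(L,key=lambda l:np.hypot(l["rect"][0]-c[0],l["rect"][1]-c[1]))
    if not L: return None
    p,f=fit([(d,L[0]["pixels"])],M,np.array(p0),z,2); print(th,p,f); return p
def tool():
    o=ctrl.get_obs(); m=R.from_rotvec(o["orientation"]).as_matrix()
    print("t",round(o["t"],2),"pos",o["ee_pos"].round(2),"yang",np.arctan2(m[1,1],m[0,1]).round(4),"tilt",m[:,2].round(4),"F",o["ft_force"].round(2),"w",round(o["width"],1),"g",round(o["grasp_force"],1))
    return o,m
def shift(target,yang):
    o,m=tool(); e=np.arctan2(m[1,1],m[0,1]); print("shift units",(m.T@(np.array(target)-o["ee_pos"])/25).round(3),"turn",round(np.degrees(e-yang)/5,3))
E
python3 - <<'E'
from h import *
p=wfit("rail",RAIL,[513.3,-145.5,-1.348],0,"w1")
shift([513.3,-145.5,222],0.223)
E
```

```text
[(0.91, [221, 388, 70, 38]), (0.84, [404, 381, 115, 39]), (0.78, [326, 212, 23, 183])] [323.24949597 213.11818176]
rail [ 514.65027174 -144.55250997   -1.35343433] 0.022037762319518373
t 4.58 pos [ 511.28 -146.28  222.62] yang 0.2236 tilt [-5.e-04  3.e-04 -1.e+00] F [0.09 0.44 0.26] w 87.5 g 0.0
shift units [0.013 0.086 0.025] turn 0.007
```

```bash
python3 -c "
import cv2;i=cv2.imread('pics/w1.png');cv2.imwrite('pics/w1c.png',cv2.resize(i[90:330,200:520],None,fx=2,fy=2))"
```

```text
(no output)
```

View pics/w1c.png

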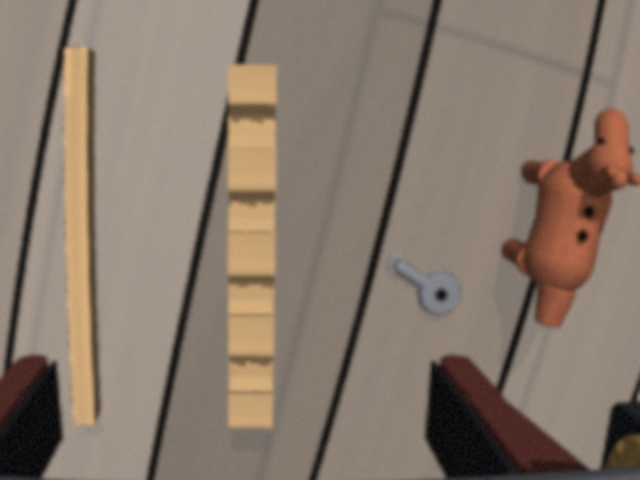

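The close crop shows larch, notches up, at full-frame (326,212). The plain strip is to its left at (240,205) and the charm to its right at (418,232). The choice is confirmed, so I descend and grip.

>>> {"fn": "move_arm", "kwargs": {"steps": [[[0.02, 0.13, 0.8], 0.07, 0], [[0, 0, 1], 0, 0], [[0, 0, 1], 0, 0], [[0, 0, 1], 0, 0], [[0, 0, 1], 0, 0], [[0, 0, 1], 0, 0], [[0, 0, 0.8], 0, 0], [[0, 0, 0.6], 0, 0], [[0, 0, 0.5], 0, 0], [[0, 0, 0.4], 0, 0], [[0, 0, 0.26], 0, 0], [[0, 0, 0], 0, 0], [[0, 0, 0], 0, 0]]}}

```text
t: 5.67
ee_pos: [515.1, -145.9, 13.9]
orientation: [1.968, 2.449, 0.0]
ft_force: [-0.6, 0.5, -0.0]
width: 87.5
grasp_force: 0.0
```

>>> {"fn": "move_arm", "kwargs": {"steps": [[[0, 0, 0], 0, 0.4], [[0, 0, 0], 0, 0.5], [[0, 0, 0], 0, 0.6], [[0, 0, 0], 0, 0.65], [[0, 0, 0], 0, 0.7], [[0, 0, 0], 0, 0.75], [[0, 0, 0], 0, 0.8], [[0, 0, 0], 0, 1], [[0, 0, 0], 0, 1], [[0, 0, 0], 0, 1], [[0, 0, 0], 0, 1], [[0, 0, 0], 0, 1]]}}

```text
t: 6.67
ee_pos: [514.8, -145.9, 13.6]
orientation: [-1.968, -2.449, 0.0]
ft_force: [-0.4, -0.3, -0.2]
width: 22.0
grasp_force: 30.0
```

>>> {"fn": "move_arm", "kwargs": {"steps": [[[0, 0, -0.2], 0, 1], [[0, 0, -0.4], 0, 1], [[0, 0, -0.6], 0, 1], [[0, 0, -1], 0, 1], [[0, 0, -1], 0, 1], [[0, 0, -1], 0, 1], [[0, 0, -1], 0, 1], [[0, 0, -1], 0, 1], [[0, 0, 0], 0.75, 1], [[0, 0, 0], 0.75, 1], [[0, 0, 0], 0.71, 1], [[0.5, 0.1, 0], 0, 1], [[0.8, 0.1, 0], 0, 1], [[0.8, 0.1, 0], 0, 1], [[0.8, 0.1, 0], 0, 1], [[0.8, 0.1, 0], 0, 1]]}}

```text
t: 8.0
ee_pos: [525.0, -51.5, 169.1]
orientation: [-2.192, -2.25, -0.0]
ft_force: [-0.2, 0.1, -2.1]
width: 21.9
grasp_force: 30.0
```

>>> {"fn": "move_arm", "kwargs": {"steps": [[[0.8, 0.1, 0], 0, 1], [[0.8, 0.1, 0], 0, 1], [[0.8, 0.1, 0], 0, 1], [[0.8, 0.1, 0], 0, 1], [[0.8, 0.1, 0], 0, 1], [[0.8, 0.1, 0], 0, 1], [[0.8, 0.1, 0], 0, 1], [[0.8, 0.1, 0], 0, 1], [[0.8, 0.1, 0], 0, 1], [[0.8, 0.1, 0], 0, 1], [[0.8, 0.2, 0], 0, 1], [[0.8, 0.2, 0], 0, 1], [[0.7, 0.1, 0], 0, 1], [[0.5, 0, 0], 0, 1], [[0, 0, 0], 0, 1], [[0, 0, 0], 0, 1], [[0, 0, 0], 0, 1]]}}

```text
t: 9.42
ee_pos: [555.6, 217.1, 168.6]
orientation: [-2.194, -2.248, 0.001]
ft_force: [-0.9, -0.2, -2.2]
width: 22.0
grasp_force: 30.0
```

Run:
```python
from h import *
o,m=tool(); x,y,z=o["ee_pos"]; ya=np.arctan2(m[1,1],m[0,1])
wfit("rail",RAIL,[x,y,ya-np.pi/2],z-13.5,"w2")
wfit("rack",RACK,[534.5,217,.025],0)
wfit("ledger",[RACK[3]],[534.5,217,.025],0)
T=cam("top");cv2.imwrite("pics/t2.png",T["image"][:,:,::-1])
shift([553.5,217.5,30],0.025)
```

```text
t 9.42 pos [555.61 217.11 168.61] yang 0.0245 tilt [-7.e-04 -5.e-04 -1.e+00] F [-0.89 -0.22 -2.19] w 22.0 g 30.0
[(0.64, [322, 245, 59, 328])] [320.41153799 296.08105736]
rail [555.82792712 218.40195103  -1.54412377] 0.23457456377046226
[(0.56, [303, 187, 220, 218])] [295.76442241 224.14959984]
rack [5.36251611e+02 2.20991398e+02 3.49673284e-02] 0.4913890525543074
[(0.55, [388, 198, 41, 192])] [295.4566372  224.24167853]
ledger [5.37508406e+02 2.18081307e+02 3.71623260e-02] 0.22984110484110487
t 9.77 pos [556.29 217.15 168.75] yang 0.0232 tilt [ 1.e-04  0.e+00 -1.e+00] F [-0.48 -0.32 -1.45] w 21.8 g 30.0
shift units [ 0.017 -0.112  5.55 ] turn -0.02
```

View pics/w2.png

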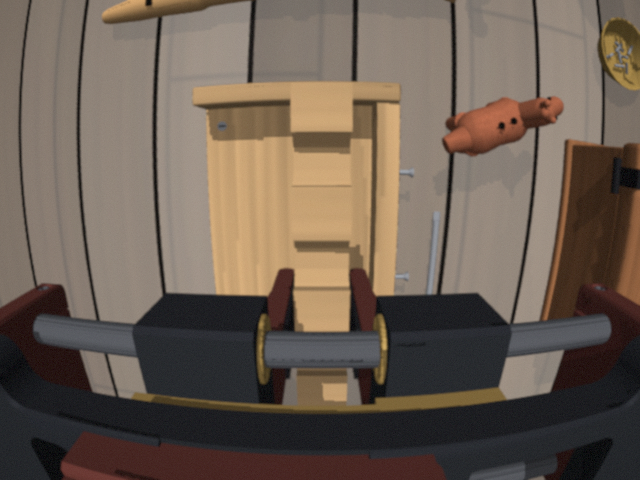

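The wrist view shows the rail gripped level and the rack's left cheek top at rows 84–105. The ledger top is at columns 375–400, and the rail's left end is at about row 83. Next I back-project these edges.

```bash
cat >> h.py <<'E'
def back(d,uv,z):
    K=np.array(d["camera_matrix"]);u=(np.array(uv,float)-K[:2,2])/[K[0,0],K[1,1]];th=np.linalg.norm(u)
    v=d["Rm"]@np.r_[u/th*np.sin(th),np.cos(th)];return d["xyz"]+v*(z-d["xyz"][2])/v[2]
E
python3 - <<'E'
from h import *
d=wcam();g=cv2.GaussianBlur(cv2.cvtColor(d["image"],cv2.COLOR_RGB2GRAY),(3,3),0).astype(float)
def prof(a,b,ax):print(np.round(a).astype(int).tolist())
for c in(230,260,370,390): print("col",c,g[78:112,c].astype(int).tolist())
for r in(140,180,220,260): print("row",r,g[r,360:410].astype(int).tolist())
print("railend",g[76:90,320].astype(int).tolist())
tool()
E
```

```text
col 230 [145, 147, 148, 148, 149, 152, 157, 161, 162, 161, 161, 161, 162, 162, 161, 160, 160, 160, 158, 157, 156, 153, 144, 125, 100, 76, 62, 57, 59, 68, 83, 96, 102, 103]
col 260 [120, 121, 121, 123, 134, 148, 157, 158, 158, 159, 160, 161, 161, 160, 159, 158, 157, 156, 154, 152, 145, 131, 108, 84, 66, 58, 57, 62, 78, 96, 107, 109, 109, 109]
col 370 [135, 135, 135, 137, 142, 146, 148, 150, 151, 152, 152, 152, 152, 152, 151, 150, 148, 147, 145, 139, 126, 105, 82, 66, 59, 58, 62, 71, 82, 89, 92, 92, 91, 90]
col 390 [136, 136, 136, 136, 138, 142, 143, 141, 139, 144, 150, 152, 153, 151, 150, 149, 148, 147, 145, 142, 136, 122, 101, 87, 93, 117, 147, 167, 176, 178, 177, 178, 177, 177]
row 140 [157, 160, 161, 160, 159, 159, 159, 160, 160, 152, 129, 99, 78, 72, 77, 97, 125, 144, 150, 151, 151, 152, 153, 157, 162, 167, 171, 173, 175, 175, 175, 176, 177, 178, 178, 178, 177, 172, 160, 146, 138, 136, 136, 136, 136, 136, 137, 136, 136, 136]
row 180 [154, 153, 151, 150, 152, 157, 162, 165, 164, 152, 126, 95, 77, 73, 82, 104, 131, 146, 150, 150, 149, 149, 151, 156, 161, 166, 169, 171, 172, 172, 172, 174, 175, 177, 178, 177, 170, 155, 138, 131, 133, 136, 136, 136, 136, 136, 137, 136, 135, 135]
row 220 [155, 154, 152, 150, 149, 149, 152, 157, 153, 132, 101, 78, 74, 82, 104, 130, 147, 154, 157, 159, 161, 163, 164, 165, 166, 167, 169, 169, 170, 171, 172, 173, 173, 174, 172, 164, 149, 137, 133, 135, 135, 136, 136, 136, 136, 136, 137, 137, 136, 135]
row 260 [101, 111, 129, 143, 148, 153, 156, 150, 128, 99, 78, 75, 91, 120, 148, 163, 167, 166, 165, 164, 164, 164, 164, 165, 166, 166, 166, 167, 169, 170, 170, 170, 170, 164, 154, 142, 136, 135, 136, 135, 135, 135, 134, 134, 135, 135, 135, 135, 136, 135]
railend [120, 120, 120, 121, 126, 138, 153, 162, 165, 165, 164, 165, 165, 165]
t 9.82 pos [556.27 217.25 168.72] yang 0.0234 tilt [ 0. -0. -1.] F [-0.25  0.62 -0.62] w 21.8 g 30.0
```

Run:
```python
from h import *
d=wcam()
print("inner cheek z52");[print(back(d,p,52).round(1)) for p in((230,101.5),(260,100),(370,98.9))]
print("outer cheek z52");[print(back(d,p,52).round(1)) for p in((230,83.5),(260,82.3))]
print("ledger rear z48");[print(back(d,p,48).round(1)) for p in((398.6,140),(397,180),(395.8,220),(394.2,260))]
print("ledger front top?");[print(back(d,p,48).round(1)) for p in((383.5,140),(383.3,180))]
print("rail end top z197");print(back(d,(320,81.3),168.7-13.5+42).round(1))
for p in((534.5,217,.0245),): print(place(np.array([[0,100,52],[80,0,48],[62,0,48.]]),p,0).round(1))
```

```text
inner cheek z52
[485.6 318.1  52. ]
[508.7 318.6  52. ]
[590.5 321.   52. ]
outer cheek z52
[485.2 332.1  52. ]
[508.3 332.3  52. ]
ledger rear z48
[613.9 291.1  48. ]
[614.1 260.2  48. ]
[615.  228.7  48. ]
[616.  195.9  48. ]
ledger front top?
[602.2 290.4  48. ]
[603.3 259.7  48. ]
rail end top z197
[554.1 306.8 197.2]
[[532.1 317.   52. ]
 [614.5 219.   48. ]
 [596.5 218.5  48. ]]
```

>>> {"fn": "move_arm", "kwargs": {"steps": [[[0.05, -0.45, 0], 0, 1], [[0, 0, 0.6], 0, 1], [[0, 0, 0.8], 0, 1], [[0, 0, 0.8], 0, 1], [[0, 0, 0.8], 0, 1], [[0, 0, 0.7], 0, 1], [[0, 0, 0.6], 0, 1], [[0, 0, 0.4], 0, 1], [[0, 0, 0.3], 0, 1], [[0, 0, 0.2], 0, 1], [[0, 0, 0.1], 0, 1], [[0, 0, 0.1], 0, 1], [[0, 0, 0.05], 0, 1], [[0, 0, 0.05], 0, 1], [[0, 0, 0], 0, 1], [[0, 0, 0], 0, 1]]}}

```text
t: 11.2
ee_pos: [545.1, 218.7, 31.5]
orientation: [2.195, 2.248, 0.001]
ft_force: [-0.0, 1.0, -0.8]
width: 21.7
grasp_force: 30.0
```

>>> {"fn": "move_arm", "kwargs": {"steps": [[[0, 0, 0.02], 0, 1], [[0, 0, 0.02], 0, 1], [[0, 0, 0.02], 0, 1], [[0, 0, 0], 0, 1], [[0, 0, 0], 0, 1]]}}

```text
t: 11.62
ee_pos: [544.9, 218.6, 29.7]
orientation: [2.195, 2.248, 0.0]
ft_force: [1.0, 0.9, -1.1]
width: 21.7
grasp_force: 30.0
```

>>> {"fn": "move_arm", "kwargs": {"steps": [[[0, 0, 0.02], 0, 1], [[0, 0, 0.01], 0, 1], [[0, 0, 0], 0, 1], [[0, 0, 0], 0, 1]]}}

```text
t: 11.95
ee_pos: [545.0, 218.6, 29.6]
orientation: [2.195, 2.248, 0.0]
ft_force: [-2.2, -1.6, 6.4]
width: 21.6
grasp_force: 30.0
```

>>> {"fn": "move_arm", "kwargs": {"steps": [[[0, 0, 0], 0, 0.7], [[0, 0, 0], 0, 0.65], [[0, 0, 0], 0, 0.6], [[0, 0, 0], 0, 0.6], [[0, 0, 0], 0, 0.6], [[0, 0, 0], 0, 0.6]]}}

```text
t: 12.45
ee_pos: [544.9, 218.6, 28.8]
orientation: [-2.195, -2.248, 0.0]
ft_force: [0.6, 0.4, -0.4]
width: 35.1
grasp_force: 0.0
```

>>> {"fn": "move_arm", "kwargs": {"steps": [[[0, 0, -0.4], 0, 0.6], [[0, 0, -0.8], 0, 0.6], [[0, 0, -1], 0, 0.6], [[0, 0, -1], 0, 0.6], [[0, 0, -1], 0, 0.6], [[0, -0.8, -0.6], 0, 0.6], [[0, -0.8, -0.6], 0, 0.8], [[0, -0.4, 0], 0, 1], [[0, 0, 0], 0, 1], [[0, 0, 0], 0, 1], [[0, 0, 0], 0, 1]]}}

```text
t: 13.37
ee_pos: [495.4, 217.4, 163.3]
orientation: [-2.195, -2.248, 0.0]
ft_force: [-0.0, -0.4, 0.0]
width: 5.6
grasp_force: 0.0
```

Run:
```python
from h import *
tool()
p=wfit("rail",RAIL,[545,219,-1.5465],16,"w3")
S=cam("scene");L=cams.cut_out("scene","rail");print([(l["p"],l["rect"]) for l in L])
L=[l for l in L if np.hypot(l["rect"][0]-374,l["rect"][1]-205)<40]
if L: print(fit([(S,L[0]["pixels"])],RAIL,np.array([545,219,-1.5465]),16))
i=cv2.imread("pics/w3.png");s=S["image"][130:290,270:480,::-1];s=cv2.resize(s,(630,480),interpolation=cv2.INTER_CUBIC)
cv2.imwrite("pics/s3.png",s)
```

```text
t 13.37 pos [495.41 217.45 163.34] yang 0.024 tilt [-2.e-04 -2.e-04 -1.e+00] F [-0.04 -0.43  0.05] w 5.6 g 0.0
[(0.81, [386, 205, 40, 181])] [382.42074082 230.16584137]
rail [546.11793766 220.80120345  -1.54099389] 0.22566653909937495
[(0.84, [127.1, 319.9, 57.2, 64.0]), (0.8, [243.5, 392.8, 78.3, 73.5]), (0.7, [285.9, 320.6, 9.1, 12.1]), (0.66, [454.0, 222.2, 46.8, 27.5]), (0.59, [377.4, 206.4, 54.4, 49.0]), (0.37, [398.9, 219.7, 56.5, 47.4])]
(array([545.12400823, 220.21196469,  -1.53661709]), np.float64(0.105080831408776))
```

View pics/w3.png

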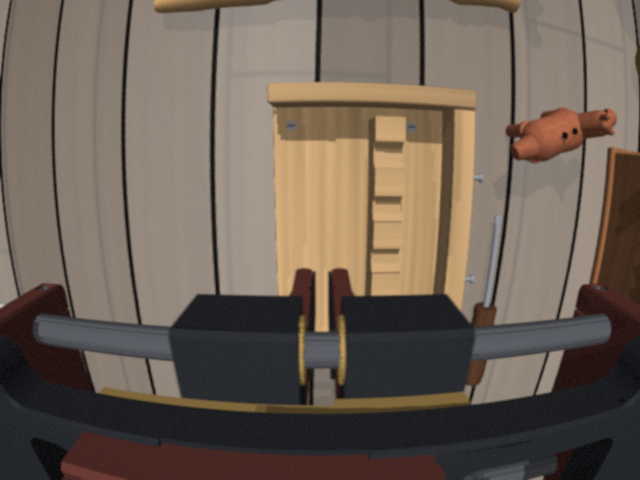

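The wrist view shows the rail in the bay, notches up, with its left end at row 117. The inner cheek edge is at row 104, the ledger is to the right, and the shut fingers are in front of the rail. I check the centring in the top view.

Run:
```python
from h import *
T=cam("top");c=T["image"][200:300,150:280,::-1];cv2.imwrite("pics/t3.png",cv2.resize(c,(780,600),interpolation=cv2.INTER_CUBIC))
d=wcam();g=cv2.GaussianBlur(cv2.cvtColor(d["image"],cv2.COLOR_RGB2GRAY),(3,3),0)
for c in(380,390,400):print(c,g[95:125,c].tolist())
for r in(185,250):print(r,g[r,360:415].tolist())
```

```text
380 [155, 153, 151, 149, 143, 128, 104, 80, 65, 58, 57, 63, 79, 96, 104, 106, 106, 106, 107, 114, 130, 149, 161, 166, 167, 166, 166, 167, 168, 168]
390 [153, 152, 151, 150, 146, 135, 114, 89, 70, 60, 58, 62, 75, 90, 102, 107, 107, 106, 106, 111, 123, 142, 157, 163, 165, 165, 165, 166, 166, 167]
400 [154, 152, 150, 149, 147, 140, 123, 99, 76, 62, 57, 58, 66, 81, 96, 105, 106, 107, 107, 109, 117, 134, 150, 160, 162, 164, 165, 165, 165, 166]
185 [164, 166, 166, 165, 161, 156, 148, 134, 111, 87, 73, 70, 70, 77, 98, 128, 155, 168, 170, 170, 171, 170, 170, 170, 170, 170, 170, 170, 170, 169, 169, 169, 170, 170, 170, 169, 170, 170, 170, 169, 169, 169, 169, 168, 167, 165, 163, 161, 161, 163, 164, 166, 165, 163, 160]
250 [166, 166, 165, 161, 156, 145, 123, 95, 75, 70, 70, 74, 80, 86, 89, 90, 90, 90, 89, 89, 90, 90, 90, 89, 90, 90, 90, 90, 90, 90, 90, 90, 90, 89, 90, 90, 90, 93, 106, 129, 152, 164, 165, 163, 161, 161, 163, 165, 166, 166, 164, 160, 156, 153, 152]
```

View pics/t3.png

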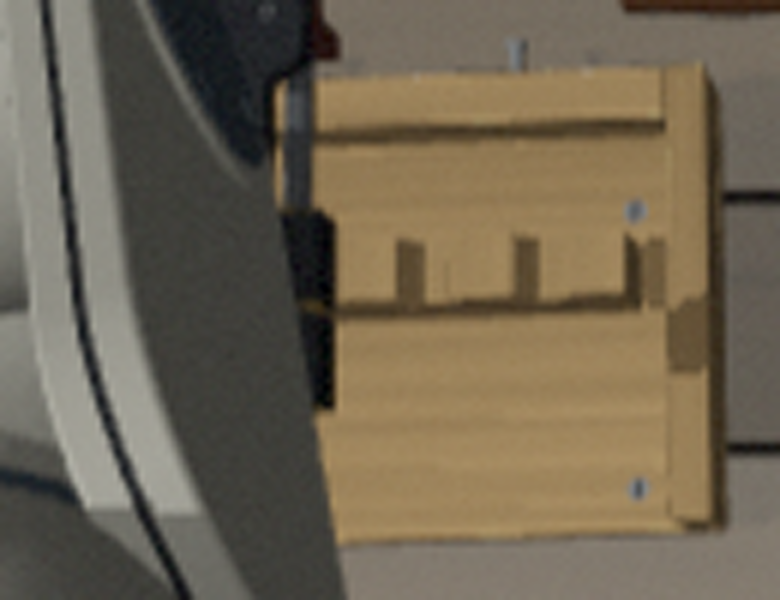

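The top crop shows the arm covering the left half. The rail's right end is at about column 256.7 and the right cheek's inner edge at about 261.2 (full-frame, row 245).

Run:
```python
from h import *
T=cam("top");d=wcam()
a=ray0(T,(256.5,245),58);b=ray0(T,(261,245),52);print("right gap",a[1]-b[1],a,b)
a=back(d,(390,115.3),58);b=back(d,(390,101.3),52);print("left gap",b[1]-a[1],a,b)
print("rail front edge z58",back(d,(367,185),58),back(d,(367,250),58))
g=cv2.cvtColor(T["image"],cv2.COLOR_RGB2GRAY)
for r in(242,244,246):print(g[r,245:275].tolist())
print(g[252,245:275].tolist())
```

```text
right gap 8.517073849568163 [541.60452043 124.64395452  58.        ] [542.64162421 116.12688067  52.        ]
left gap 11.100740759186294 [542.53438284 308.35482617  58.        ] [543.35578283 319.45556693  52.        ]
rail front edge z58 [527.59811788 256.91008145  58.        ] [529.99177695 208.15278148  58.        ]
[132, 131, 133, 133, 135, 135, 137, 138, 131, 70, 51, 67, 95, 95, 94, 96, 116, 126, 125, 128, 126, 123, 110, 43, 49, 66, 94, 95, 94, 94]
[132, 131, 129, 135, 135, 135, 138, 136, 129, 70, 48, 61, 95, 93, 92, 95, 122, 125, 127, 126, 125, 123, 113, 46, 49, 58, 93, 94, 95, 95]
[133, 133, 133, 135, 135, 134, 136, 137, 130, 70, 48, 64, 88, 93, 90, 93, 118, 125, 128, 127, 127, 122, 112, 45, 47, 57, 89, 89, 87, 88]
[102, 104, 110, 107, 106, 107, 109, 108, 107, 116, 114, 116, 128, 127, 127, 125, 107, 84, 84, 85, 83, 84, 81, 53, 49, 57, 91, 94, 93, 92]
```

The right gap is about 14 mm (rail top edge at column 253.7) and the left gap about 11 mm, so the rail sits about 1.5 mm too far left. I regrip and slide it over gently.

>>> {"fn": "move_arm", "kwargs": {"steps": [[[0, 0.4, 0], 0, 0.6], [[0, 0.8, 0], 0, 0.6], [[0, 0.8, 0], 0, 0.6], [[0, 0, 0.5], 0, 0.6], [[0, 0, 0.8], 0, 0.6], [[0, 0, 0.8], 0, 0.6], [[0, 0, 0.8], 0, 0.6], [[0, 0, 0.8], 0, 0.6], [[0, 0, 0.6], 0, 0.6], [[0, 0, 0.5], 0, 0.6], [[0, 0, 0.4], 0, 0.6], [[0, 0, 0.1], 0, 0.6], [[0, 0, 0], 0, 0.7], [[0, 0, 0], 0, 0.8], [[0, 0, 0], 0, 0.9], [[0, 0, 0], 0, 1], [[0, 0, 0], 0, 1]]}}

```text
t: 15.18
ee_pos: [545.3, 218.8, 32.1]
orientation: [2.194, 2.247, 0.002]
ft_force: [-0.0, 0.1, 0.8]
width: 22.1
grasp_force: 30.0
```

>>> {"fn": "move_arm", "kwargs": {"steps": [[[-0.02, 0, 0], 0, 1], [[-0.02, 0, 0], 0, 1], [[-0.02, 0, 0], 0, 1], [[0, 0, 0], 0, 1], [[0, 0, 0], 0, 1], [[0, 0, 0], 0, 0.7], [[0, 0, 0], 0, 0.6], [[0, 0, 0], 0, 0.6], [[0, 0, 0], 0, 0.6], [[0, 0, -0.4], 0, 0.6], [[0, 0, -0.8], 0, 0.6], [[0, 0, -1], 0, 0.6], [[0, 0, -1], 0, 0.6], [[0, -0.8, -0.3], 0, 0.8], [[0, -0.8, 0], 0, 1], [[0, -0.4, 0], 0, 1], [[0, 0, 0], 0, 1], [[0, 0, 0], 0, 1]]}}

```text
t: 16.68
ee_pos: [495.1, 216.0, 119.1]
orientation: [2.194, 2.248, 0.0]
ft_force: [0.3, 0.5, 0.9]
width: 5.3
grasp_force: 0.0
```

Run:
```python
from h import *
tool();T=cam("top")
g=cv2.cvtColor(T["image"],cv2.COLOR_RGB2GRAY)
for r in(242,244,246):print(g[r,245:275].tolist())
d=wcam();g=cv2.GaussianBlur(cv2.cvtColor(d["image"],cv2.COLOR_RGB2GRAY),(3,3),0);c=int(proj(d,np.array([[543,308,58.]]))[0][0]);
print(proj(d,np.array([[543,308,58.],[543,319.5,52]])),g[60:110,c].tolist())
```

```text
t 16.68 pos [495.07 216.   119.12] yang 0.0245 tilt [ 3.e-04 -0.e+00 -1.e+00] F [0.28 0.5  0.86] w 5.3 g 0.0
[133, 133, 133, 133, 135, 135, 134, 117, 100, 77, 49, 48, 72, 92, 96, 91, 76, 79, 83, 85, 83, 84, 78, 47, 49, 67, 94, 92, 92, 95]
[134, 134, 131, 133, 133, 134, 133, 90, 91, 75, 48, 48, 74, 93, 94, 94, 80, 77, 84, 87, 86, 82, 79, 45, 46, 59, 91, 94, 94, 94]
[134, 135, 134, 134, 136, 136, 133, 91, 90, 78, 45, 51, 70, 91, 93, 89, 81, 82, 85, 84, 81, 83, 74, 44, 46, 59, 87, 89, 91, 87]
[[402.95504677 107.97921129]
 [401.28100618  90.9056294 ]] [120, 120, 120, 120, 120, 120, 119, 120, 120, 124, 135, 147, 152, 153, 153, 154, 155, 156, 156, 156, 156, 156, 154, 153, 152, 152, 150, 148, 146, 141, 128, 107, 84, 67, 60, 59, 57, 56, 60, 72, 89, 102, 107, 108, 107, 108, 108, 109, 111, 119]
```

>>> {"fn": "move_arm", "kwargs": {"steps": [[[0, 0, 0.6], 0, 1], [[0, 0, 0.8], 0, 1], [[0, 0, 0.8], 0, 1], [[0, 0, 0.6], 0, 1], [[0, 0, 0.5], 0, 1], [[0, 0, 0.3], 0, 1], [[0, 0, 0.12], 0, 1], [[0, 0, 0], 0, 1], [[0, 0.15, 0], 0, 1], [[0, 0.15, 0], 0, 1], [[0, 0.15, 0], 0, 1], [[0, 0.15, 0], 0, 1], [[0, 0.1, 0], 0, 1], [[0, 0.05, 0], 0, 1], [[0, 0, 0], 0, 1]]}}

```text
t: 18.03
ee_pos: [514.2, 216.4, 26.1]
orientation: [2.195, 2.247, 0.001]
ft_force: [-0.4, 0.2, 0.1]
width: 0.7
grasp_force: 0.0
```

>>> {"fn": "move_arm", "kwargs": {"steps": [[[0, 0.05, 0], 0, 1], [[0, 0.05, 0], 0, 1], [[0, 0.05, 0], 0, 1], [[0, 0.05, 0], 0, 1], [[0, 0.05, 0], 0, 1], [[0, 0.05, 0], 0, 1], [[0, 0.05, 0], 0, 1], [[0, 0.05, 0], 0, 1], [[0, 0.05, 0], 0, 1], [[0, 0.05, 0], 0, 1], [[0, 0.05, 0], 0, 1], [[0, 0.05, 0], 0, 1]]}}

```text
t: 19.03
ee_pos: [528.4, 216.6, 25.9]
orientation: [-2.194, -2.248, 0.001]
ft_force: [-2.1, -1.2, 1.9]
width: 0.2
grasp_force: 1.0
```

>>> {"fn": "move_arm", "kwargs": {"steps": [[[0, 0.05, 0], 0, 1], [[0, 0.05, 0], 0, 1], [[0, 0.05, 0], 0, 1], [[0, 0.05, 0], 0, 1], [[0, 0.05, 0], 0, 1], [[0, 0.05, 0], 0, 1], [[0, 0.05, 0], 0, 1], [[0, 0.05, 0], 0, 1], [[0, 0.05, 0], 0, 1], [[0, 0.05, 0], 0, 1], [[0, 0.05, 0], 0, 1], [[0, 0.05, 0], 0, 1], [[0, 0.05, 0], 0, 1], [[0, 0.05, 0], 0, 1], [[0, 0.05, 0], 0, 1], [[0, 0.05, 0], 0, 1], [[0, 0, 0], 0, 1]]}}

```text
t: 20.45
ee_pos: [549.1, 217.3, 25.9]
orientation: [2.195, 2.248, 0.001]
ft_force: [-0.3, -0.0, -0.1]
width: 0.3
grasp_force: 0.1
```

Run:
```python
from h import *
for i in range(4): tool(); cam("top")
T=cam("top");c=T["image"][200:300,150:280,::-1];cv2.imwrite("pics/t4.png",cv2.resize(c,(780,600),interpolation=cv2.INTER_CUBIC))
```

```text
t 20.45 pos [549.12 217.26  25.94] yang 0.0239 tilt [ 5.e-04  1.e-04 -1.e+00] F [-0.28 -0.03 -0.05] w 0.3 g 0.1
t 20.5 pos [549.02 217.24  25.92] yang 0.0239 tilt [ 5.e-04  1.e-04 -1.e+00] F [-0.54  0.56  0.21] w 0.3 g 0.1
t 20.55 pos [548.94 217.23  25.93] yang 0.0238 tilt [ 4.e-04  1.e-04 -1.e+00] F [ 0.46 -0.66  1.03] w 0.5 g 0.1
t 20.6 pos [548.89 217.22  25.91] yang 0.0238 tilt [ 4.e-04  1.e-04 -1.e+00] F [ 0.19 -0.14 -0.24] w 0.4 g 0.1
```

View pics/t4.png

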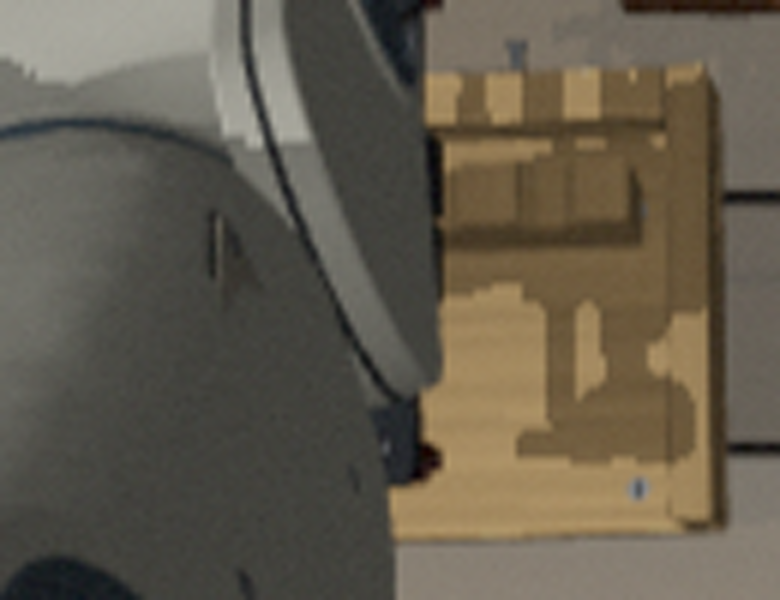

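The top crop shows the rail parallel to the ledger, its back edge at crop row 155 and the ledger front at about row 130, so roughly 10 mm remains. I continue slowly.

>>> {"fn": "move_arm", "kwargs": {"steps": [[[0, 0.04, 0], 0, 1], [[0, 0.04, 0], 0, 1], [[0, 0.04, 0], 0, 1], [[0, 0.04, 0], 0, 1], [[0, 0.04, 0], 0, 1], [[0, 0.04, 0], 0, 1], [[0, 0.04, 0], 0, 1], [[0, 0.03, 0], 0, 1]]}}

```text
t: 21.37
ee_pos: [556.6, 217.4, 25.9]
orientation: [2.195, 2.248, 0.0]
ft_force: [-1.4, 0.3, 0.9]
width: 0.6
grasp_force: 0.7
```

>>> {"fn": "move_arm", "kwargs": {"steps": [[[0, 0.02, 0], 0, 1], [[0, 0.02, 0], 0, 1], [[0, 0.02, 0], 0, 1]]}}

```text
t: 21.62
ee_pos: [557.9, 217.4, 25.9]
orientation: [-2.195, -2.248, 0.0]
ft_force: [-2.0, 0.5, 0.8]
width: 0.5
grasp_force: 0.8
```

>>> {"fn": "move_arm", "kwargs": {"steps": [[[0, 0.02, 0], 0, 1], [[0, 0.02, 0], 0, 1]]}}

```text
t: 21.78
ee_pos: [559.0, 217.4, 25.9]
orientation: [2.195, 2.248, -0.0]
ft_force: [-2.5, 0.3, 1.4]
width: 0.5
grasp_force: 0.7
```

>>> {"fn": "move_arm", "kwargs": {"steps": [[[0, 0.02, 0], 0, 1], [[0, 0.02, 0], 0, 1]]}}

```text
t: 21.95
ee_pos: [560.0, 217.5, 25.9]
orientation: [2.195, 2.248, -0.0]
ft_force: [-1.2, 0.5, 0.4]
width: 0.5
grasp_force: 0.7
```

>>> {"fn": "move_arm", "kwargs": {"steps": [[[0, 0.01, 0], 0, 1], [[0, 0.01, 0], 0, 1]]}}

```text
t: 22.12
ee_pos: [560.5, 217.5, 25.9]
orientation: [2.195, 2.248, 0.0]
ft_force: [-1.4, -0.2, 1.1]
width: 0.6
grasp_force: 0.8
```

>>> {"fn": "move_arm", "kwargs": {"steps": [[[0, 0.01, 0], 0, 1], [[0, 0.01, 0], 0, 1]]}}

```text
t: 22.28
ee_pos: [561.0, 217.5, 25.9]
orientation: [-2.195, -2.248, 0.0]
ft_force: [-0.9, -0.3, 1.0]
width: 0.3
grasp_force: 0.7
```

>>> {"fn": "move_arm", "kwargs": {"steps": [[[0, 0.02, 0], 0, 1], [[0, 0.02, 0], 0, 1]]}}

```text
t: 22.45
ee_pos: [562.0, 217.5, 25.9]
orientation: [-2.195, -2.248, 0.0]
ft_force: [-1.5, -0.1, 0.3]
width: 0.4
grasp_force: 0.7
```

>>> {"fn": "move_arm", "kwargs": {"steps": [[[0, 0.02, 0], 0, 1], [[0, 0.01, 0], 0, 1]]}}

```text
t: 22.62
ee_pos: [562.8, 217.6, 25.9]
orientation: [2.195, 2.248, 0.0]
ft_force: [-1.5, -0.2, 0.2]
width: 0.5
grasp_force: 0.7
```

>>> {"fn": "move_arm", "kwargs": {"steps": [[[0, 0.01, 0], 0, 1], [[0, 0.01, 0], 0, 1]]}}

```text
t: 22.78
ee_pos: [563.2, 217.5, 25.9]
orientation: [-2.195, -2.248, 0.0]
ft_force: [-0.9, 0.1, 1.6]
width: 0.6
grasp_force: 0.8
```

>>> {"fn": "move_arm", "kwargs": {"steps": [[[0, 0.02, 0], 0, 1], [[0, 0.02, 0], 0, 1]]}}

```text
t: 22.95
ee_pos: [564.2, 217.6, 25.9]
orientation: [-2.195, -2.248, 0.0]
ft_force: [-1.5, -0.4, 1.3]
width: 0.5
grasp_force: 0.7
```

>>> {"fn": "move_arm", "kwargs": {"steps": [[[0, 0.02, 0], 0, 1], [[0, 0.01, 0], 0, 1]]}}

```text
t: 23.12
ee_pos: [565.1, 217.6, 25.9]
orientation: [2.195, 2.248, 0.0]
ft_force: [-1.3, 0.3, 1.0]
width: 0.6
grasp_force: 0.7
```

Run:
```python
from h import *
tool();T=cam("top");c=T["image"][205:255,200:275,::-1];cv2.imwrite("pics/t5.png",cv2.resize(c,(750,500),interpolation=cv2.INTER_CUBIC))
```

```text
t 23.12 pos [565.08 217.59  25.93] yang 0.0239 tilt [ 1.e-04  0.e+00 -1.e+00] F [-1.3   0.26  1.01] w 0.6 g 0.7
```

View pics/t5.png

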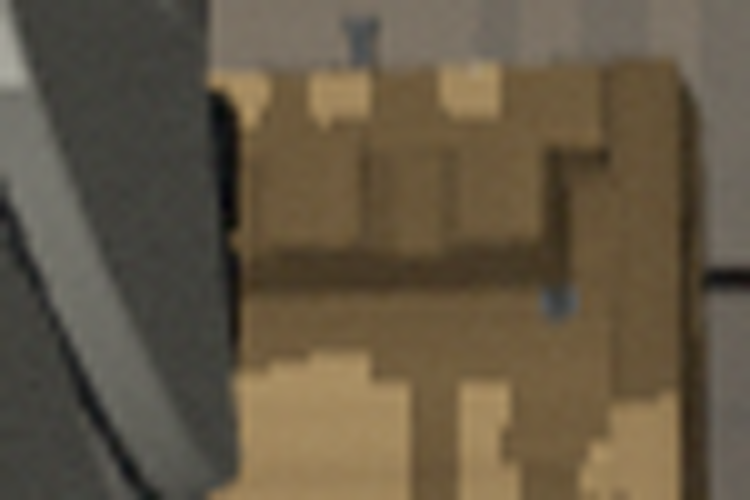

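The crop shows the rail's back top edge (crop row ~148) practically meeting the ledger, so I creep on.

>>> {"fn": "move_arm", "kwargs": {"steps": [[[0, 0.02, 0], 0, 1], [[0, 0.01, 0], 0, 1]]}}

```text
t: 23.33
ee_pos: [565.6, 217.6, 25.9]
orientation: [-2.195, -2.248, 0.001]
ft_force: [-2.3, 0.9, 1.4]
width: 0.6
grasp_force: 1.4
```

>>> {"fn": "move_arm", "kwargs": {"steps": [[[0, 0.02, 0], 0, 1], [[0, 0.01, 0], 0, 1]]}}

```text
t: 23.5
ee_pos: [565.6, 217.5, 25.8]
orientation: [-2.194, -2.247, 0.002]
ft_force: [-6.8, -0.3, 4.6]
width: 0.3
grasp_force: 3.2
```

>>> {"fn": "move_arm", "kwargs": {"steps": [[[0, 0.02, 0], 0, 1], [[0, 0.01, 0], 0, 1]]}}

```text
t: 23.67
ee_pos: [565.6, 217.5, 25.8]
orientation: [-2.194, -2.246, 0.004]
ft_force: [-7.8, 0.9, 6.2]
width: 0.6
grasp_force: 4.6
```

>>> {"fn": "move_arm", "kwargs": {"steps": [[[0, 0, 0], 0, 1], [[0, 0, 0], 0, 1], [[0, 0, 0], 0, 1], [[0, 0, 0], 0, 1], [[0, 0, 0], 0, 1], [[0, 0, 0], 0, 1]]}}

```text
t: 24.17
ee_pos: [565.6, 217.5, 25.8]
orientation: [-2.193, -2.247, 0.004]
ft_force: [-7.3, -0.1, 4.7]
width: 0.3
grasp_force: 4.1
```

Run:
```python
from h import *
for i in range(5): tool(); cam("scene")
```

```text
t 24.17 pos [565.57 217.49  25.82] yang 0.024 tilt [-3.1e-03 -7.0e-04 -1.0e+00] F [-7.33 -0.09  4.73] w 0.3 g 4.1
t 24.22 pos [565.59 217.5   25.84] yang 0.0239 tilt [-3.1e-03 -7.0e-04 -1.0e+00] F [-7.25  0.15  6.88] w 0.4 g 4.1
t 24.27 pos [565.57 217.52  25.82] yang 0.0241 tilt [-3.1e-03 -7.0e-04 -1.0e+00] F [-7.64  0.83  5.45] w 0.4 g 4.1
t 24.32 pos [565.56 217.51  25.83] yang 0.024 tilt [-3.1e-03 -7.0e-04 -1.0e+00] F [-8.01  0.23  5.84] w 0.5 g 4.1
t 24.37 pos [565.59 217.54  25.86] yang 0.024 tilt [-3.e-03 -7.e-04 -1.e+00] F [-8.16  0.44  6.47] w 0.7 g 4.1
```

>>> {"fn": "move_arm", "kwargs": {"steps": [[[0, 0.02, -0.01], 0, 1], [[0, 0, 0], 0, 1], [[0, 0, 0], 0, 1], [[0, 0, 0], 0, 1], [[0, 0, 0], 0, 1], [[0, 0, 0], 0, 1]]}}

```text
t: 24.92
ee_pos: [565.6, 217.5, 25.9]
orientation: [-2.193, -2.246, 0.005]
ft_force: [-8.8, 1.8, 5.8]
width: 0.4
grasp_force: 4.6
```

Run:
```python
from h import *
F=[]
for i in range(8): F.append(ctrl.get_obs()["ft_force"]); T=cam("top")
print(np.mean(F,0));tool()
S=cam("scene");c=S["image"][160:260,310:435,::-1];cv2.imwrite("pics/s6.png",cv2.resize(c,(750,600),interpolation=cv2.INTER_CUBIC))
c=T["image"][205:255,200:275,::-1];cv2.imwrite("pics/t6.png",cv2.resize(c,(750,500),interpolation=cv2.INTER_CUBIC))
```

```text
[-8.83185961  1.01208588  5.25059841]
t 25.32 pos [565.6  217.51  25.87] yang 0.024 tilt [-4.e-03 -8.e-04 -1.e+00] F [-8.72  1.01  5.36] w 0.7 g 4.6
```

View pics/s6.png

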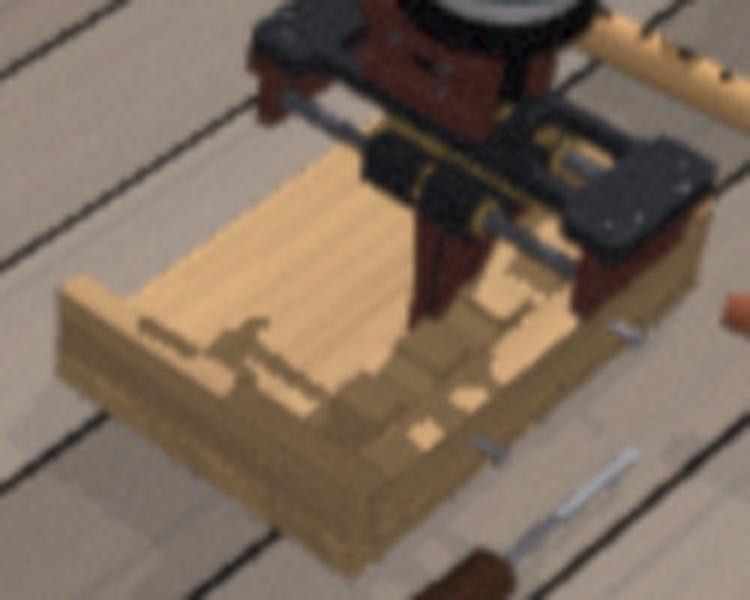

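View pics/t6.png

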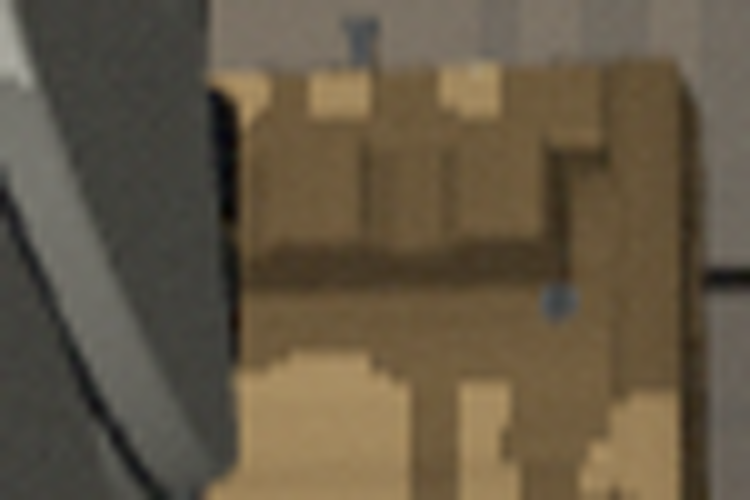

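Rail is against the ledger along its visible length (seam at crop row ~148). I trim the push to about 10 N and ease the downward component.

>>> {"fn": "move_arm", "kwargs": {"steps": [[[0, 0.01, -0.01], 0, 1], [[0, 0.01, -0.01], 0, 1], [[0, 0.01, -0.01], 0, 1], [[0, 0, 0], 0, 1], [[0, 0, 0], 0, 1], [[0, 0, 0], 0, 1], [[0, 0, 0], 0, 1], [[0, 0, 0], 0, 1]]}}

```text
t: 26.03
ee_pos: [565.6, 217.5, 26.0]
orientation: [-2.193, -2.246, 0.007]
ft_force: [-9.6, 1.5, 1.2]
width: 0.7
grasp_force: 4.5
```

Run:
```python
from h import *
F=[]
for i in range(8): F.append(ctrl.get_obs()["ft_force"]); T=cam("top")
print(np.mean(F,0));tool()
d=wcam();cv2.imwrite("pics/w6.png",d["image"][:,:,::-1]);i=d["image"][60:360,300:560,::-1];cv2.imwrite("pics/w6c.png",cv2.resize(i,(520,600)))
```

```text
[-8.82546489  2.05802979  1.48696809]
t 26.43 pos [565.58 217.44  25.97] yang 0.024 tilt [-0.0055 -0.0012 -1.    ] F [-8.47  1.5   0.27] w 0.6 g 4.5
```

View pics/w6.png

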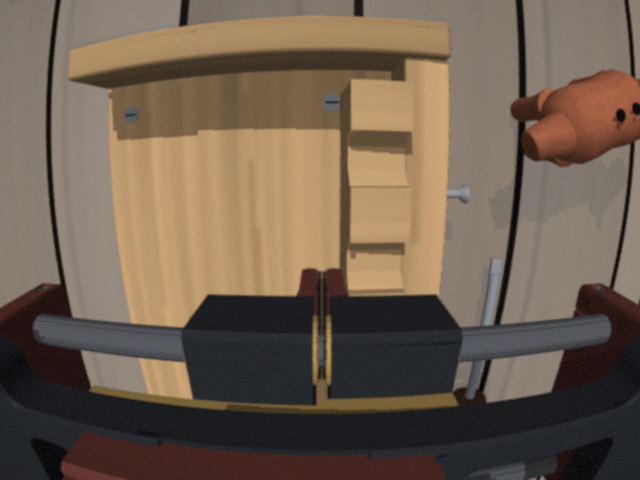

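The wrist view shows the rail's back against the ledger (seam at column ~408), its left end at row 80 and the cheek's inner top edge at row ~57. One last trim.

>>> {"fn": "move_arm", "kwargs": {"steps": [[[0, 0.02, 0], 0, 1], [[0, 0.02, 0], 0, 1], [[0, 0, 0], 0, 1], [[0, 0, 0], 0, 1], [[0, 0, 0], 0, 1], [[0, 0, 0], 0, 1], [[0, 0, 0], 0, 1], [[0, 0, 0], 0, 1]]}}

```text
t: 27.15
ee_pos: [565.6, 217.4, 26.0]
orientation: [-2.192, -2.245, 0.01]
ft_force: [-12.2, 2.1, 4.4]
width: 0.7
grasp_force: 6.4
```

Run:
```python
from h import *
F=[]
for i in range(10): F.append(ctrl.get_obs()["ft_force"]); d=wcam()
print(np.mean(F,0));tool()
g=cv2.GaussianBlur(cv2.cvtColor(d["image"],cv2.COLOR_RGB2GRAY),(3,3),0);print(g[45:90,375].tolist())
for r in(52,54,56):print(r,back(d,(375,r),52).round(1))
for r in(79,81):print(r,back(d,(375,r),58).round(1))
```

```text
[-12.43820579   2.1200063    4.33593459]
t 27.65 pos [565.57 217.45  25.97] yang 0.024 tilt [-0.0074 -0.0015 -1.    ] F [-11.75   2.58   4.27] w 0.4 g 6.4
[136, 134, 128, 119, 105, 91, 78, 67, 58, 54, 54, 55, 56, 55, 54, 54, 53, 54, 55, 54, 53, 52, 51, 52, 56, 69, 85, 96, 98, 97, 97, 97, 98, 105, 121, 142, 154, 157, 157, 157, 157, 157, 158, 158, 157]
52 [583.2 319.5  52. ]
54 [583.2 318.8  52. ]
56 [583.2 318.   52. ]
79 [582.6 308.   58. ]
81 [582.6 307.3  58. ]
```

>>> {"fn": "move_arm", "kwargs": {"steps": [[[0, -0.015, 0], 0, 1], [[0, 0, 0], 0, 1], [[0, 0, 0], 0, 1], [[0, 0, 0], 0, 1], [[0, 0, 0], 0, 1], [[0, 0, 0], 0, 1], [[0, 0, 0], 0, 1], [[0, 0, 0], 0, 1]]}}

```text
t: 28.32
ee_pos: [565.6, 217.5, 26.0]
orientation: [-2.192, -2.245, 0.009]
ft_force: [-11.3, 2.6, 2.2]
width: 0.6
grasp_force: 5.7
```

Run:
```python
from h import *
F=[]
for i in range(10): F.append(ctrl.get_obs()["ft_force"]); d=wcam()
f=np.mean(F,0);print(f)
if 8.5<-f[0]<12: print(ctrl.close_job())
```

```text
[-10.99890763   2.01997895   3.1734501 ]
the job is handed in; nothing more can be done
None
```

The job is handed in: the rail sits notches up on the rack base, back against the ledger, about 12.5 mm from each cheek; the shut fingers are still pushing it with about 11 N, and nothing else was moved (the arm hid the rail's middle and right end in the last views).

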